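# Pair the garage-door wall station with the opener

### The job

Pair the garage door's wall station with the opener: press the yellow button on the control box, then the green and then the red button on the wall station, one at a time, each all the way down for a moment and let up again before the next. Do not press the black button, leave the remote, tape measure and jar where they are, and finish clear of everything.

Things in the scene. Friction and masses are not known exactly. Their poses are not given: they have to be found in the camera images.
- learn_top (a point): Yellow round push button, 36 mm across, in a 52 mm collar. Point: centre of its top face, 94 mm above the bench when up, moving with it. Stands 12 mm proud of the collar; springs 8 mm straight down (1.5 N starts it, 5 N bottoms it; pressed = 5 mm or more), returns by itself. On the fixed control box (grey, white lid, 160 x 200 mm, 70 mm high), 84 mm from the black one.
- limit_top (a point): Black round push button, not to be pressed; 36 mm across, in a 52 mm collar. Point: centre of its top face, 94 mm above the bench when up, moving with it. Stands 12 mm proud of the collar; springs 8 mm straight down (1.5 N starts it, 5 N bottoms it; pressed = 5 mm or more), returns by itself. On the same control box as the yellow one.
- go_top (a point): Green round push button, 36 mm across, in a 52 mm collar. Point: centre of its top face, 74 mm above the bench when up, moving with it. Stands 12 mm proud of the collar; springs 8 mm straight down (1.5 N starts it, 5 N bottoms it; pressed = 5 mm or more), returns by itself. On the fixed wall station (slim black box, metal face, 190 x 90 mm, 50 mm high), 84 mm from the red one.
- stop_top (a point): Red round push button, 36 mm across, in a 52 mm collar. Point: centre of its top face, 74 mm above the bench when up, moving with it. Stands 12 mm proud of the collar; springs 8 mm straight down (1.5 N starts it, 5 N bottoms it; pressed = 5 mm or more), returns by itself. On the same wall station as the green one.
- remote: A loose black hand remote with two small grey keys, 70 x 40 x 16 mm, lying on the bench; bystander. Origin at the centre of its underside.
- tape: A loose blue tape measure, 75 x 40 mm and 68 mm high, standing on the bench; bystander. Origin at the centre of its underside.
- jar: A loose closed screw jar with a grey cap, 68 mm across and 85 mm high, standing on the bench; bystander. Origin at the centre of its underside.

How it is judged (in metres and radians):
On the way, in this order (a step that is already met when the one before it is completed fails the run):
1. the yellow button is pressed at least 5 mm down, the others up (distance of learn_top from where it was at the start of the episode above 0.005 m and distance of each of go_top, stop_top, limit_top from where it was at the start of the episode below 0.002 m), for 0.1 s.
2. with yellow up again, the green button is pressed at least 5 mm down (distance of go_top from where it was at the start of the episode above 0.005 m and distance of each of learn_top, stop_top, limit_top from where it was at the start of the episode below 0.002 m), for 0.1 s.
3. with green up again, the red button is pressed at least 5 mm down (distance of stop_top from where it was at the start of the episode above 0.005 m and distance of each of learn_top, go_top, limit_top from where it was at the start of the episode below 0.002 m), for 0.1 s.
At the end, for the whole second after the job is handed in: All four buttons are up again (within 1.5 mm) and the remote, tape measure and jar rest within 30 mm of where they started (distance of each of learn_top, go_top, stop_top, limit_top from where it was at the start of the episode below 0.0015 m and distance of each of remote, tape, jar from where it was at the start of the episode below 0.03 m and linear speed of each of remote, tape, jar below 0.02 m/s); the robot touches nothing.
It fails at once if the black button is pressed (more than 3 mm) (distance of limit_top from where it was at the start of the episode above 0.003 m).
It fails at once if two buttons are down (more than 3 mm) at once (distance of each of learn_top, go_top from where it was at the start of the episode above 0.003 m or distance of each of learn_top, stop_top from where it was at the start of the episode above 0.003 m or distance of each of go_top, stop_top from where it was at the start of the episode above 0.003 m).
It fails at once if the remote, tape measure or jar is moved more than 30 mm (distance of any of remote, tape, jar from where it was at the start of the episode above 0.03 m).
It also fails if it takes over 38 s, if anything falls off the work surface, if the arm or the gripper's body presses on something with over 40 N, if the wrist force passes 120 N, or if a joint passes its speed limit or range.

### The arm

A 6-joint arm with a two-finger parallel gripper is mounted at the origin on the work surface. World frame = base frame: x ahead of the robot, y to its left, z up, the work surface at z = 0. Lengths are in m, angles in degrees, forces in N, time in s.
With the tool pointing down it reaches from about 0.375 to 0.9 m from the base axis. Payload 3.1 kg.
Tool frame: the origin (TCP) lies at the very end of the fingers, on their centre line; the grasp point (between the pads) lies 19 mm behind it; z points along the fingers, y is the line along which they close (so a half turn about z gives the same grasp; the last joint's range is limited). The gripper opens to 87 mm and grips with 3 to 60 N. Pads are 19 mm wide; open, the fingers measure 117 mm over their backs; the gripper's body (75 mm by 190 mm) begins 51 mm behind the grasp point.
Start: joints at [-76.461, 30.224, 82.088, -0, 67.689, -10.227], TCP at [0.252, -0.572, 0.223] pointing down, gripper open.
Joint ranges: [-176.69, 176.69], [-43.24, 126.21], [12.49, 139.97], [-82, 262], [0, 151.66], [-163.58, 163.58]. Speed limits (degrees/s): [159.86, 159.86, 180, 180, 180, 180].

### API

Orientations are given as a 3x3 rotation matrix whose columns are the frame's x, y, z axes.
In Python, from rig import bot gives the robot as it stands.
- The arm moves only by the tool move_arm, never from a script. Its argument "increments" is a list of rows, each an object with "xyz": the shift along the tool's x, y, z in mm, a list of three; "roll": the turn about the tool's z in rad; "grip": the opening in per cent of the stroke, from 0 (shut) to 100 (fully open). A call has 1 to 5 rows; each row shifts and turns the commanded pose from where the row before left it, along the tool's axes as they then stand; what a row does not reach is not made up. A row lasts 1/12 s, in which the tool goes at most 41.7 mm and 7.16 degrees, less where a joint would pass 70% of its speed; a pose out of reach is approached as far as the arm can. A call is refused whole if a number of a shift passes 41.7 or a number of a turn 0.125, either way. A call with a gripper value outside its range is refused whole. The fingers move at their own pace and stop on an object; the grip force is fixed at half the most. Time passes only in rows, so rows that do not move let the fingers close. It gives the time, the measured TCP pose, the force, the opening and the grip force at its end, in the units of the state.
- bot.read_state(): the state, without advancing time (a new reading comes with each control period).
- bot.capture(name): name is "side" or "top"; returns (picture, depth): 384x512x3 uint8, red, green, blue; 384x512 float32, m along the optical axis (not along the pixel's ray), 0 where there is no reading.
- bot.camera_model(name): a dict with "intrinsics" (3x3 intrinsics, pixels), "rvec" (rotation vector, rad) and "tvec" (3), from world to camera coordinates, as OpenCV has them. Camera axes: x right, y down, z forward; pixel columns grow to the right and rows downward; lengths in m; the calibration is good to about 2 mm. A picture is of the moment at which its call begins. camera_model takes no time and is no camera call.
- bot.hand_in(): hands the job in; it is judged then, once.
Trained networks look in the newest picture that a camera, given by its name, has taken for a name from the list of things; names that differ only in an ending like _2 or _b are one class to them, and where a whole thing is asked for, a point or a joint stands for the part that bears it (a point fixed in the world has none). Each returns a list of dicts, best first, with "conf" (0 to 1); they miss things now and then, are a little off and sometimes report something else, mostly with a low value. They report only what shows in the picture. A call takes as long as a camera call.
- bot.spot_in(label, camera): "at" ([x, y, z] in m, in the coordinates of the camera as it stood for that picture, good to about 4 mm: the middle of the surface that is visible of it).
- bot.trace(label, camera): "mask" (384x512 bool, what is visible of it).
The state is a dict: "time_s": time; "joint_positions": joint angles; "qvel": joint speeds; "tau": joint torques, N m; "position": TCP position; "tcp_rot": TCP orientation; "force": force on the tool from outside, world axes, zero at the start; "moment": the same for the moment, N m; "opening": opening from 0.0 (shut) to 1.0 (fully open); "grasp_force": force on a finger pad.
Only numpy, scipy, OpenCV 4.12 (cv2) and the standard library are available. Lean on these libraries where they do the work, as an engineer would, in place of code of your own. Each camera call takes 0.05 s, during which the arm holds its last target. There are 200 camera calls.

## Working session

There is one attempt and no reset: what is moved stays moved. The work goes in short steps, Python scripts to look and compute and a tool call to move; the robot and the scene stay as the last step left them, time stands still between calls to the robot, and variables do not carry over. Pictures are saved under pics/ and viewed, at most 10 in all, crops included, and the job is handed in when it is done.

Besides the shell and the picture viewer there is one more tool, called after "Emit:" as name(argument=value, ...) on one line, values as JSON. move_arm: Moves the arm, as the interface text tells. Its arguments: {"type":"object","properties":{"increments":{"type":"array"}},"required":["increments"]}

```bash
mkdir -p pics; cat > h.py <<'E'
import numpy as np, cv2
from rig import bot
def w(cam,p):
    m=bot.camera_model(cam); R=cv2.Rodrigues(np.array(m["rvec"],float))[0]
    return R.T@(np.array(p)-np.array(m["tvec"]).ravel())
def px(cam,P):
    m=bot.camera_model(cam)
    return cv2.projectPoints(np.array([P],float),np.array(m["rvec"],float),np.array(m["tvec"],float),np.array(m["intrinsics"],float),None)[0].ravel()
E
python3 - <<'E'
from h import *
for c in ("top","side"):
    im,d=bot.capture(c); cv2.imwrite(f"pics/{c}0.png",im[:,:,::-1])
    for l in ["learn_top","limit_top","go_top","stop_top","remote","tape","jar"]:
        for r in bot.spot_in(l,c)[:2]:
            P=w(c,r["at"]); print(c,l,round(r["conf"],2),P.round(3),px(c,P).round())
s=bot.read_state();print(s["time_s"],s["position"],s["tcp_rot"],s["force"])
E
```

```text
top limit_top 0.51 [ 0.586 -0.164  0.098] [312. 194.]
top limit_top 0.48 [ 0.552 -0.239  0.095] [336. 205.]
top stop_top 0.54 [0.461 0.205 0.072] [190. 236.]
top stop_top 0.47 [0.543 0.17  0.078] [202. 209.]
top remote 0.54 [ 0.605 -0.469  0.017] [399. 192.]
top tape 0.79 [0.753 0.065 0.065] [237. 144.]
top tape 0.74 [ 0.605 -0.468  0.021] [399. 192.]
top jar 0.72 [0.549 0.476 0.089] [100. 206.]
side go_top 0.42 [0.538 0.179 0.075] [258. 225.]
side stop_top 0.69 [0.464 0.212 0.074] [278. 239.]
side remote 0.6 [ 0.606 -0.457  0.019] [307. 142.]
side tape 0.67 [0.748 0.093 0.05 ] [210. 199.]
side jar 0.79 [0.536 0.503 0.064] [200. 312.]
0.8 [ 0.25190875 -0.57196365  0.22258288] [[ 9.15204664e-01  4.02989358e-01  3.73168831e-06]
 [ 4.02989358e-01 -9.15204663e-01 -3.54299527e-05]
 [-1.08626354e-05  3.39294887e-05 -9.99999999e-01]] [-0.29106422  0.42328111  0.74270144]
```

View pics/top0.png

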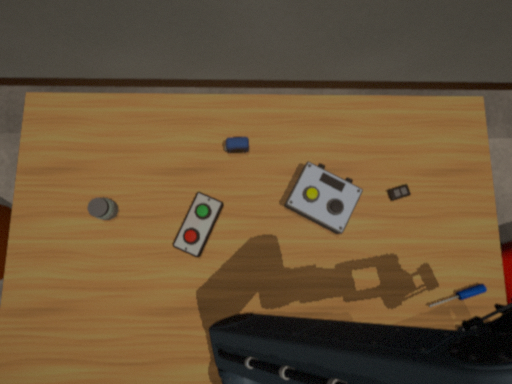

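View pics/side0.png

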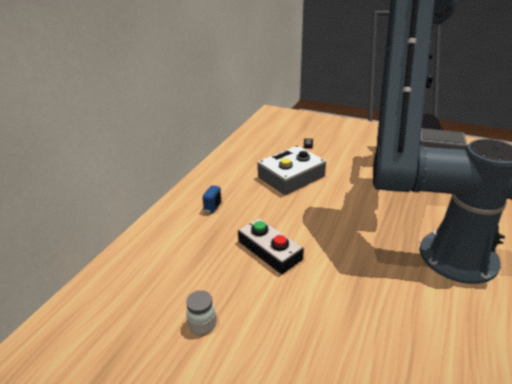

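The top view shows yellow at about (312,194), black (336,206), green (203,211) and red (191,236). The side view agrees with these. I'll refine the positions by colour next.

```bash
python3 - <<'E'
from h import *
s=bot.read_state();R=np.array(s["tcp_rot"])
for c in ("top","side"):
    im,_=bot.capture(c); hsv=cv2.cvtColor(im,cv2.COLOR_RGB2HSV)
    m=bot.camera_model(c);Rc=cv2.Rodrigues(np.array(m["rvec"],float))[0];t=np.array(m["tvec"]).ravel()
    for n,g,h0,h1,z in [("learn",(.586,-.164,.094),25,33,.094),("go",(.541,.175,.074),45,85,.074),("stop",(.462,.208,.074),0,6,.074)]:
        u=px(c,g); k=cv2.inRange(hsv,(h0,130,60),(h1,255,255))
        if n=="stop": k|=cv2.inRange(hsv,(174,130,60),(180,255,255))
        yy,xx=np.nonzero(k); f=np.hypot(xx-u[0],yy-u[1])<14; q=np.array([xx[f].mean(),yy[f].mean()])
        r=Rc.T@np.linalg.solve(np.array(m["intrinsics"]),[*q,1]); C=-Rc.T@t; P=C+r*(z-C[2])/r[2]
        print(c,n,f.sum(),q.round(1),P.round(4),"tool mm",(R.T@(P-s["position"])*1000).round())
E
```

```text
top learn 112 [311.4 193.1] [ 0.5891 -0.1644  0.094 ] tool mm [ 473. -237.  129.]
top go 108 [202.  210.4] [0.538  0.1712 0.074 ] tool mm [ 561. -565.  149.]
top stop 141 [190.1 235.8] [0.461  0.2051 0.074 ] tool mm [ 505. -627.  149.]
side learn 34 [285.1 161.1] [ 0.5874 -0.1551  0.094 ] tool mm [ 475. -246.  129.]
side go 84 [259.3 226.3] [0.5334 0.1822 0.074 ] tool mm [ 562. -577.  149.]
side stop 128 [279.7 240.5] [0.4572 0.2157 0.074 ] tool mm [ 505. -638.  149.]
```

Emit:
move_arm(increments=[{"xyz":[16,-8,0],"roll":0,"grip":0},{"xyz":[30,-15,0],"roll":0,"grip":0},{"xyz":[30,-15,0],"roll":0,"grip":0},{"xyz":[30,-15,0],"roll":0,"grip":0},{"xyz":[30,-15,0],"roll":0,"grip":0}])

```text
time_s: 1.32
position: [0.35, -0.4527, 0.2226]
tcp_rot: [[0.915, 0.403, 0.0], [0.403, -0.915, 0.001], [0.0, -0.001, -1.0]]
force: [-0.1, -0.7, 0.1]
opening: 0.705
grasp_force: 0.0
```

Emit:
move_arm(increments=[{"xyz":[30,-15,0],"roll":0,"grip":0},{"xyz":[30,-15,0],"roll":0,"grip":0},{"xyz":[30,-15,0],"roll":0,"grip":0},{"xyz":[30,-15,0],"roll":0,"grip":0},{"xyz":[30,-15,0],"roll":0,"grip":0}])

```text
time_s: 1.73
position: [0.457, -0.3233, 0.2227]
tcp_rot: [[0.915, 0.403, 0.0], [0.403, -0.915, 0.0], [0.0, -0.0, -1.0]]
force: [1.3, -0.9, -0.2]
opening: 0.324
grasp_force: 0.0
```

Emit:
move_arm(increments=[{"xyz":[30,-15,20],"roll":0,"grip":0},{"xyz":[30,-15,20],"roll":0,"grip":0},{"xyz":[30,-15,20],"roll":0,"grip":0},{"xyz":[30,-15,20],"roll":0,"grip":0},{"xyz":[0,0,0],"roll":0,"grip":0}])

```text
time_s: 2.15
position: [0.5422, -0.2153, 0.1389]
tcp_rot: [[0.913, 0.408, -0.005], [0.408, -0.913, 0.006], [-0.002, -0.007, -1.0]]
force: [-1.0, 0.3, 0.7]
opening: 0.021
grasp_force: 0.0
```

Emit:
move_arm(increments=[{"xyz":[25,-13,0],"roll":0,"grip":0},{"xyz":[25,-13,0],"roll":0,"grip":0},{"xyz":[16,-9,0],"roll":0,"grip":0},{"xyz":[0,0,0],"roll":0,"grip":0},{"xyz":[0,0,0],"roll":0,"grip":0}])

```text
time_s: 2.57
position: [0.588, -0.1629, 0.1428]
tcp_rot: [[0.914, 0.405, -0.0], [0.405, -0.914, -0.0], [-0.0, 0.0, -1.0]]
force: [-0.6, -0.8, -0.2]
opening: 0.009
grasp_force: 0.0
```

```bash
python3 - <<'E'
from h import *
s=bot.read_state();R=np.array(s["tcp_rot"]);p=np.array(s["position"])
print(s["position"],s["opening"],s["force"],(R.T@(np.array([.588,-.163,.094])-p)*1000).round(1))
ims=[]
for c in ("top","side"):
    im,_=bot.capture(c);u=px(c,p).astype(int);v=px(c,[.588,-.163,.094]).astype(int)
    y,x=np.clip(v[1]-45,0,None),v[0]-45
    ims.append(cv2.resize(im[y:y+90,x:x+90],(390,390)));print(u,v,x,y)
cv2.imwrite("pics/a1.png",np.hstack(ims)[:,:,::-1])
E
```

```text
[ 0.58795109 -0.1628665   0.14280877] 0.00874247453887005 [-0.59853708 -0.75872183 -0.18777083] [ 0.   0.1 48.8]
[313 191] [310 193] 265 148
[285 147] [285 159] 240 114
```

View pics/a1.png

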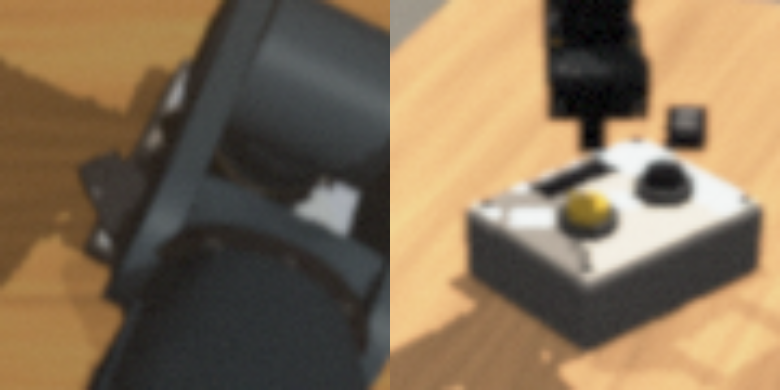

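The crop shows the closed fingers above the yellow button (side crop about (590,210)) and clear of the black one. I'll press down now. The top starts at z 94 mm and the target is about 86.5 mm, which is 56 mm below the tip.

Emit:
move_arm(increments=[{"xyz":[0,0,15],"roll":0,"grip":0},{"xyz":[0,0,15],"roll":0,"grip":0},{"xyz":[0,0,10],"roll":0,"grip":0},{"xyz":[0,0,5],"roll":0,"grip":0},{"xyz":[0,0,5],"roll":0,"grip":0}])

```text
time_s: 3.08
position: [0.5871, -0.1646, 0.0921]
tcp_rot: [[0.916, 0.402, -0.001], [0.402, -0.916, 0.0], [-0.001, -0.001, -1.0]]
force: [-2.1, 1.2, 2.1]
opening: 0.007
grasp_force: 1.2
```

Emit:
move_arm(increments=[{"xyz":[0,0,3],"roll":0,"grip":0},{"xyz":[0,0,3],"roll":0,"grip":0},{"xyz":[0,0,1],"roll":0,"grip":0},{"xyz":[0,0,0],"roll":0,"grip":0},{"xyz":[0,0,0],"roll":0,"grip":0}])

```text
time_s: 3.5
position: [0.5876, -0.1644, 0.0865]
tcp_rot: [[0.915, 0.403, -0.0], [0.403, -0.915, -0.001], [-0.001, 0.001, -1.0]]
force: [-3.2, -0.9, 5.2]
opening: 0.006
grasp_force: 2.4
```

Emit:
move_arm(increments=[{"xyz":[0,0,0],"roll":0,"grip":0},{"xyz":[0,0,0],"roll":0,"grip":0},{"xyz":[0,0,-10],"roll":0,"grip":0},{"xyz":[0,0,-25],"roll":0,"grip":0},{"xyz":[0,0,-25],"roll":0,"grip":0}])

```text
time_s: 3.92
position: [0.5879, -0.1633, 0.1457]
tcp_rot: [[0.915, 0.403, -0.001], [0.403, -0.915, 0.002], [0.0, -0.002, -1.0]]
force: [0.9, -0.8, 0.9]
opening: 0.001
grasp_force: 0.0
```

Emit:
move_arm(increments=[{"xyz":[4.7,-18,0],"roll":0,"grip":0},{"xyz":[8,-30,0],"roll":0,"grip":0},{"xyz":[8,-30,0],"roll":0,"grip":0},{"xyz":[8,-30,0],"roll":0,"grip":0},{"xyz":[8,-30,0],"roll":0,"grip":0}])

```text
time_s: 4.33
position: [0.5665, -0.0213, 0.1463]
tcp_rot: [[0.916, 0.402, 0.003], [0.402, -0.916, 0.001], [0.003, 0.001, -1.0]]
force: [0.5, -0.3, -0.5]
opening: 0.009
grasp_force: 0.0
```

Emit:
move_arm(increments=[{"xyz":[8,-30,0],"roll":0,"grip":0},{"xyz":[8,-30,0],"roll":0,"grip":0},{"xyz":[8,-30,0],"roll":0,"grip":0},{"xyz":[8,-30,0],"roll":0,"grip":0},{"xyz":[8,-30,0],"roll":0,"grip":0}])

```text
time_s: 4.75
position: [0.5425, 0.1327, 0.1462]
tcp_rot: [[0.915, 0.403, 0.002], [0.403, -0.915, 0.001], [0.003, -0.0, -1.0]]
force: [-0.0, 0.7, 0.4]
opening: 0.009
grasp_force: 0.0
```

Emit:
move_arm(increments=[{"xyz":[8,-30,0],"roll":0,"grip":0},{"xyz":[4,-10,0],"roll":0,"grip":0},{"xyz":[0,0,0],"roll":0,"grip":0},{"xyz":[0,0,0],"roll":0,"grip":0},{"xyz":[0,0,0],"roll":0,"grip":0}])

```text
time_s: 5.17
position: [0.5376, 0.1711, 0.1457]
tcp_rot: [[0.915, 0.402, 0.001], [0.402, -0.915, -0.0], [0.001, 0.001, -1.0]]
force: [-0.1, 1.0, 0.0]
opening: 0.003
grasp_force: 0.0
```

```bash
python3 - <<'E'
from h import *
s=bot.read_state();R=np.array(s["tcp_rot"]);p=np.array(s["position"])
for q in ([.537,.173,.074],[.460,.207,.074]): print(p,s["force"],(R.T@(np.array(q)-p)*1000).round(1))
ims=[]
for c in ("top","side"):
    im,_=bot.capture(c);v=px(c,[.537,.173,.074]).astype(int)
    y,x=v[1]-60,v[0]-45
    ims.append(cv2.resize(im[y:y+105,x:x+90],(390,455)))
cv2.imwrite("pics/a2.png",np.hstack(ims)[:,:,::-1])
E
```

```text
[0.5375854  0.17106024 0.14572468] [-0.07917959  0.98909612  0.0024797 ] [ 0.2 -2.1 71.7]
[0.5375854  0.17106024 0.14572468] [-0.07917959  0.98909612  0.0024797 ] [-56.6 -64.2  71.7]
```

View pics/a2.png

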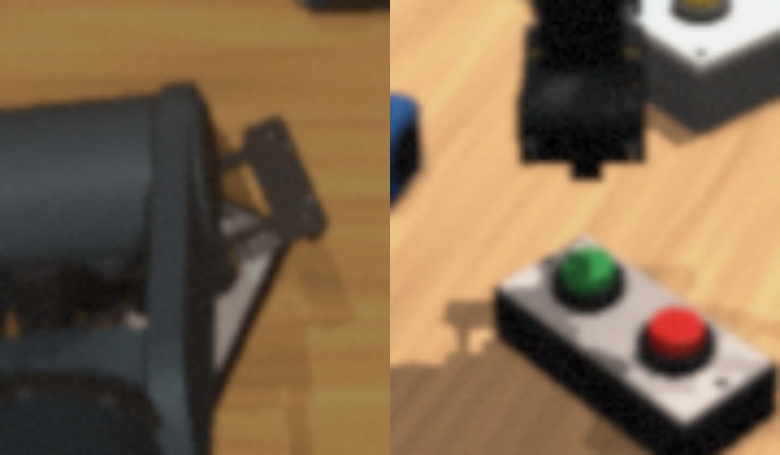

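The fingers are straight above the green button (side crop about (588,270)), with red well away at (675,335). I'll press green to a z of about 66.5 mm, which is 79 mm down.

Emit:
move_arm(increments=[{"xyz":[0,-1,20],"roll":0,"grip":0},{"xyz":[0,-1,25],"roll":0,"grip":0},{"xyz":[0,0,15],"roll":0,"grip":0},{"xyz":[0,0,8],"roll":0,"grip":0},{"xyz":[0,0,4],"roll":0,"grip":0}])

```text
time_s: 5.68
position: [0.5355, 0.1725, 0.0724]
tcp_rot: [[0.916, 0.401, -0.003], [0.401, -0.916, -0.001], [-0.003, -0.001, -1.0]]
force: [-2.3, -0.8, 1.7]
opening: 0.007
grasp_force: 1.1
```

Emit:
move_arm(increments=[{"xyz":[0,0,3],"roll":0,"grip":0},{"xyz":[0,0,3],"roll":0,"grip":0},{"xyz":[0,0,1],"roll":0,"grip":0},{"xyz":[0,0,0],"roll":0,"grip":0},{"xyz":[0,0,0],"roll":0,"grip":0}])

```text
time_s: 6.1
position: [0.5366, 0.1736, 0.0674]
tcp_rot: [[0.915, 0.403, 0.001], [0.403, -0.915, -0.0], [0.001, 0.001, -1.0]]
force: [-1.4, -3.0, 4.1]
opening: 0.006
grasp_force: 2.2
```

Emit:
move_arm(increments=[{"xyz":[0,0,1],"roll":0,"grip":0},{"xyz":[0,0,0],"roll":0,"grip":0},{"xyz":[0,0,-11],"roll":0,"grip":0},{"xyz":[0,0,-25],"roll":0,"grip":0},{"xyz":[0,0,-15],"roll":0,"grip":0}])

```text
time_s: 6.52
position: [0.5372, 0.1746, 0.1182]
tcp_rot: [[0.915, 0.403, 0.003], [0.403, -0.915, 0.001], [0.003, -0.0, -1.0]]
force: [0.9, -0.7, 0.3]
opening: 0.007
grasp_force: 0.0
```

Emit:
move_arm(increments=[{"xyz":[-20,-22,0],"roll":0,"grip":0},{"xyz":[-20,-22,0],"roll":0,"grip":0},{"xyz":[-17,-18,0],"roll":0,"grip":0},{"xyz":[0,0,0],"roll":0,"grip":0},{"xyz":[0,0,0],"roll":0,"grip":0}])

```text
time_s: 6.93
position: [0.4583, 0.2087, 0.1171]
tcp_rot: [[0.915, 0.404, 0.001], [0.404, -0.915, 0.001], [0.001, -0.0, -1.0]]
force: [0.3, 0.3, -0.7]
opening: 0.007
grasp_force: 0.0
```

```bash
python3 - <<'E'
from h import *
s=bot.read_state();R=np.array(s["tcp_rot"]);p=np.array(s["position"])
print(p,s["force"],(R.T@(np.array([.460,.207,.074])-p)*1000).round(1))
im,_=bot.capture("side");v=px("side",[.46,.207,.074]).astype(int)
y,x=v[1]-70,v[0]-60
cv2.imwrite("pics/a3.png",cv2.resize(im[y:y+110,x:x+120],(480,440))[:,:,::-1])
E
```

```text
[0.45829763 0.20874003 0.11708377] [ 0.2810722   0.27446186 -0.66810152] [ 0.8  2.3 43.1]
```

View pics/a3.png

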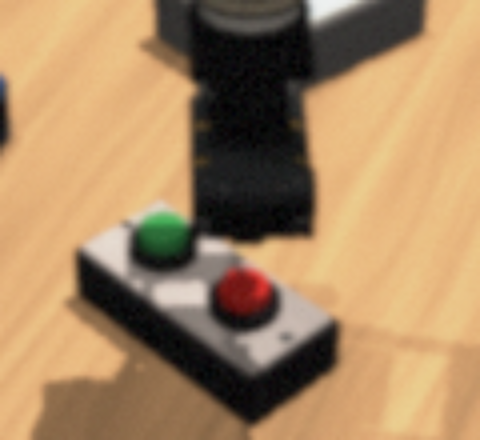

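The fingers are above red (crop (245,290)) and green is up. I'll press red, 51 mm down.

Emit:
move_arm(increments=[{"xyz":[1,2,15],"roll":0,"grip":0},{"xyz":[0,0,15],"roll":0,"grip":0},{"xyz":[0,0,8],"roll":0,"grip":0},{"xyz":[0,0,5],"roll":0,"grip":0},{"xyz":[0,0,3],"roll":0,"grip":0}])

```text
time_s: 7.4
position: [0.4619, 0.206, 0.0702]
tcp_rot: [[0.915, 0.402, 0.001], [0.402, -0.915, 0.0], [0.001, 0.0, -1.0]]
force: [-0.0, -0.5, 3.9]
opening: 0.004
grasp_force: 1.6
```

Emit:
move_arm(increments=[{"xyz":[0,0,3],"roll":0,"grip":0},{"xyz":[0,0,2],"roll":0,"grip":0},{"xyz":[0,0,0],"roll":0,"grip":0},{"xyz":[0,0,0],"roll":0,"grip":0},{"xyz":[0,0,0],"roll":0,"grip":0}])

```text
time_s: 7.82
position: [0.4619, 0.206, 0.0665]
tcp_rot: [[0.915, 0.403, 0.003], [0.403, -0.915, 0.0], [0.003, 0.001, -1.0]]
force: [0.5, -2.6, 4.6]
opening: 0.004
grasp_force: 2.4
```

Emit:
move_arm(increments=[{"xyz":[0,0,0.5],"roll":0,"grip":0},{"xyz":[0,0,0],"roll":0,"grip":0},{"xyz":[0,0,-10],"roll":0,"grip":0},{"xyz":[0,0,-25],"roll":0,"grip":0},{"xyz":[0,0,-30],"roll":0,"grip":0}])

```text
time_s: 8.23
position: [0.4588, 0.206, 0.1295]
tcp_rot: [[0.915, 0.403, -0.006], [0.403, -0.915, -0.0], [-0.005, -0.002, -1.0]]
force: [0.1, -0.2, 0.4]
opening: 0.005
grasp_force: 0.0
```

Emit:
move_arm(increments=[{"xyz":[0,0,-30],"roll":0,"grip":0},{"xyz":[0,0,-25],"roll":0,"grip":0},{"xyz":[0,0,0],"roll":0,"grip":0},{"xyz":[0,0,0],"roll":0,"grip":0},{"xyz":[0,0,0],"roll":0,"grip":0}])

```text
time_s: 8.65
position: [0.4597, 0.2062, 0.1846]
tcp_rot: [[0.915, 0.403, -0.002], [0.403, -0.915, 0.0], [-0.001, -0.001, -1.0]]
force: [-0.5, -0.8, -0.7]
opening: 0.003
grasp_force: 0.0
```

```bash
python3 - <<'E'
from h import *
for c in ("side","top"):
    bot.capture(c)
    for l in ("remote","tape","jar"):
        for r in bot.spot_in(l,c)[:1]: print(c,l,w(c,r["at"]).round(3))
s=bot.read_state(); print(s["position"],s["force"])
print(bot.hand_in())
E
```

```text
side remote [ 0.604 -0.456  0.019]
side tape [0.746 0.089 0.049]
side jar [0.536 0.503 0.062]
top tape [0.753 0.064 0.065]
top jar [0.546 0.475 0.085]
[0.46042663 0.20607881 0.18440476] [ 0.12057246 -0.28141023 -0.3796077 ]
the job is handed in; nothing more can be done
None
```

I pressed yellow, green and red in order, each about 6.5–7.5 mm down by the measured tip height, and released each before the next; the remote, tape measure and jar did not move measurably, the arm finished clear, and I handed the job in, though the hand-in returned no verdict.

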